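Dispense the thicker paper roll with its rocker

TASK

Each of the dispenser's two lanes holds one paper roll behind the gate of a rocking lever. Dispense the thicker roll: with the fingertips, press the paddle at the near end of that lane's lever right down and keep it down until the roll has run out into the catch tray, then let the lever come back up so that its gate is shut again. Do not touch the rolls themselves, and leave the other lane's lever and roll and the things around the dispenser alone.

Things in the scene. Friction and masses are not known exactly. Their poses are not given: they have to be found in the camera images.
- dispenser: Fixed two-lane gravity dispenser of grey and clear plastic, 200 wide, 106 high. Origin on the bench at mid-width; x along the lanes, downhill, away from the robot; y left; z up. Lane centres at y = +50 and -50; chutes 62 wide fall from z = 54 at x = -45 to z = 24 at x = 85, walls 64 high. Over each lane a lever rocks on a pivot at x = -50, z = 95; its 16 wide gate hangs into the lane at x = 65.
- rocker_left (a joint): Rocking lever of the left lane (y = +50). 0: at rest, level, gate shut. Grows as its near end (the paddle) is pressed, to 0.45 rad at the stop; a spring returns it. At the paddle's middle it takes about 3 N to start, 5 N at the stop. The thick roll passes under the gate only above about 0.36 rad.
- rocker_right (a joint): Rocking lever of the right lane (y = -50): the same as the left one.
- paddle_left (a point): Middle of the top face of the left lever's paddle, a flat black plate 40 (x) by 44 (y) by 6 thick at the lever's near end, 120 mm before the pivot. At rest it is level, 101 mm above the bench; at the stop it has gone down 53 mm and 9 mm in the dispenser's +x. Below it is only the bare bench.
- paddle_right (a point): Middle of the top face of the right lever's paddle; the same as the left one.
- roll_thick: The thicker paper roll, white, 48 diameter by 57 long with a small brown core, about 105 g, lying across one of the two lanes (either one; see its y in the dispenser's frame) against the shut gate. Origin at its centre, y along its axis; it turns about it as it rolls.
- roll_thin: The thinner paper roll, white, 28 diameter by 57 long, about 37 g, in the other lane. Origin at its centre, y along its axis.
- tray (a point): Middle of the floor of the catch tray beyond both lanes' low ends: 115 long (dispenser x = 85 to 200), 193 wide, shared by both lanes, walls 50 high. This point is at x = 142, y = 0, 11 mm above the bench. A roll that has run out comes to rest against its far wall.
- tape: Roll of clear packing tape lying on the bench on the dispenser's left, 90 outer diameter, 48 high. Origin under its centre. Leave alone.
- bottle: White plastic bottle standing on the dispenser's near left, 52 diameter, 100 high. Origin under its centre. Leave alone.
- bin: Open clear plastic bin on the dispenser's right, 100 by 130 by 60 high. Origin under its centre. Leave alone.
Things that resemble listed ones, but are neither listed nor needed, are in the scene too. Leave any black look-alike of the roll_thin alone.

How it is judged (in metres and radians):
On the way, in this order (a step that is already met when the one before it is completed fails the run):
1. a fingertip presses the paddle of the thick roll's lane well down while the roll is still in its lane (x of roll_thick in the frame of dispenser below 0.095 m and ((y of roll_thick in the frame of dispenser above 0 m and value of joint rocker_left above 0.2 rad and contact force between dispenser and the fingers above 0.5 N) or (y of roll_thick in the frame of dispenser below 0 m and value of joint rocker_right above 0.2 rad and contact force between dispenser and the fingers above 0.5 N))), for 0.05 s.
2. the thick roll has run out into the catch tray (x of roll_thick in the frame of dispenser between 0.095 and 0.2 m and y of roll_thick in the frame of dispenser between -0.1 and 0.1 m and z of roll_thick in the frame of dispenser below 0.042 m), for 0.2 s.
At the end, for the whole second after the job is handed in: The thick roll lies at rest (under 30 mm/s) in the catch tray, the thin roll is still on its chute behind its gate, and both levers are back up within 0.05 rad of rest (all of step 2 and linear speed of roll_thick below 0.03 m/s and x of roll_thin in the frame of dispenser between -0.04 and 0.06 m and z of roll_thin in the frame of dispenser below 0.08 m and value of joint each of rocker_left, rocker_right below 0.05 rad); the robot touches nothing.
It fails at once if the lever of the thin roll's lane is pressed (over 0.12 rad) ((y of roll_thin in the frame of dispenser above 0 m and value of joint rocker_left above 0.12 rad) or (y of roll_thin in the frame of dispenser below 0 m and value of joint rocker_right above 0.12 rad)).
It fails at once if a roll is touched by the robot (contact force between any of roll_thick, roll_thin and the fingers above 0.3 N or contact force between any of roll_thick, roll_thin and the arm above 0.3 N).
It fails at once if a roll is lifted or carried (over 110 mm above the bench) (height (world z) of any of roll_thick, roll_thin above 0.11 m).
It fails at once if the thin roll leaves its lane (not (x of roll_thin in the frame of dispenser between -0.04 and 0.06 m and z of roll_thin in the frame of dispenser below 0.08 m)).
It fails at once if a thing beside the dispenser is moved by more than 20 mm (distance of any of tape, bottle, bin from where it was at the start of the episode above 0.02 m).
It also fails if it takes over 32 s, if anything falls off the work surface, if the arm or the gripper's body presses on something with over 40 N, if the wrist force passes 120 N, or if a joint passes its speed limit or range.

ROBOT

A 7-joint arm with a two-finger parallel gripper is mounted at the origin on the work surface. World frame = base frame: x ahead of the robot, y to its left, z up, the work surface at z = 0. Lengths are in m, angles in degrees, forces in N, time in s.
With the tool pointing down it reaches from about 0.425 to 0.875 m from the base axis. Payload 4.7 kg.
Tool frame: the origin (TCP) lies on the front face of the gripper's body, between the roots of the fingers; the fingertips stand 70 mm ahead of it and the grasp point (between the pads) lies 51 mm ahead of it; z points along the fingers, y is the direction in which the jaws open and shut (so a half turn about z gives the same grasp; the last joint's range is limited). The gripper opens to 87 mm and grips with 3 to 60 N. Pads are 19 mm wide; open, the fingers measure 117 mm over their backs; the gripper's body (75 mm by 190 mm) begins 51 mm behind the grasp point.
Start: joints at [-65.942, 18.392, -4.016, 83.108, 1.295, 78.541, -3.26], TCP at [0.257, 0.597, 0.292] pointing down, gripper open.
Joint ranges: [-163.93, 163.93], [-17.29, 119.83], [-79.2, 71.16], [3.27, 140.29], [-89.18, 269.18], [5.43, 117.66], [-154.24, 154.24]. Speed limits (degrees/s): [147.25, 147.25, 180, 180, 180, 180, 180].

INTERFACE

Orientations are given as [roll, pitch, yaw] about the fixed x, y, z axes, in that order (R = Rz(yaw) Ry(pitch) Rx(roll)).
In Python, from cell import env gives the robot as it stands.
- The arm moves only by the tool drive_tool, never from a script. Its argument "commands" is a list of rows, each a list of 7 numbers: the shift along the tool's x, y, z in cm, then the turn, a rotation vector about the tool's x, y, z in degrees, then the opening, from 0 (shut) to 1 (fully open). In form: [[tx, ty, tz, rx, ry, rz, hand], ...]. A call has 1 to 20 rows; each row shifts and turns the commanded pose from where the row before left it, along the tool's axes as they then stand; what a row does not reach is not made up. A row lasts 1/12 s, in which the tool goes at most 41.7 mm and 7.16 degrees, less where a joint would pass 70% of its speed; a pose out of reach is approached as far as the arm can. A call is refused whole if a number of a shift passes 4.17 or a number of a turn 7.16, either way. A call with a gripper value outside its range is refused whole. The fingers move at their own pace and stop on an object; "force" is the grip in N (left out, the last holds). Time passes only in rows, so rows that do not move let the fingers close. It gives the time, the measured TCP pose, the force and the opening at its end, in the units of the state.
- env.get_obs(): the state, without advancing time (a new reading comes with each control period).
- env.read_camera(name): name is "side" or "top" or "wrist"; returns a dict with "img" (480x640x3 uint8, blue, green, red), "mtx" (3x3 intrinsics, pixels), "pose" (4x4, takes a point from camera to world coordinates). Camera axes: x right, y down, z forward; pixel columns grow to the right and rows downward; lengths in m; the calibration is good to about 2 mm. A picture is of the moment at which its call begins. There is no depth.
- env.sign_off(): hands the job in, once; it reports no verdict.
The state is a dict: "time_s": time; "qpos": joint angles; "joint_velocities": joint speeds; "effort": joint torques, N m; "tool_pos": TCP position; "tool_rot": TCP orientation; "force": force on the tool from outside, world axes, zero at the start; "wrist_torque": the same for the moment, N m; "grip_width": finger opening in m.
Only numpy, scipy, OpenCV 4.12 (cv2) and the standard library are available. Lean on these libraries where they do the work, as an engineer would, in place of code of your own. Each camera call takes 0.05 s, during which the arm holds its last target.

## Working session

There is one attempt and no reset: what is moved stays moved. The work goes in short steps, Python scripts to look and compute and a tool call to move; the robot and the scene stay as the last step left them, time stands still between calls to the robot, and variables do not carry over. Pictures are saved under pics/ and viewed, and the job is handed in when it is done.

Besides the shell and the picture viewer there is one more tool, called after "Call:" as name(argument=value, ...) on one line, values as JSON. drive_tool: Moves the arm, as the interface text tells. Its arguments: {"type":"object","properties":{"commands":{"type":"array"},"force":{"type":"number"}},"required":["commands"]}

```bash
mkdir -p pics; ls; python3 - <<'E'
from cell import env
import cv2,numpy as np
for n in ["top","side"]:
    c=env.read_camera(n); cv2.imwrite(f"pics/{n}0.png",c["img"]); np.savez(f"{n}0.npz",**c)
    print(n,c["mtx"].round(1).tolist(),c["pose"].round(4).tolist())
o=env.get_obs();print(o)
E
```

```text
pics
top [[577.1, 0.0, 310.6], [0.0, 577.1, 250.0], [0.0, 0.0, 1.0]] [[-0.0097, -0.9825, 0.1862, 0.4495], [-0.9994, 0.0155, 0.0297, 0.0365], [-0.0321, -0.1858, -0.9821, 1.0457], [0.0, 0.0, 0.0, 1.0]]
side [[604.7, 0.0, 318.8], [0.0, 604.7, 245.0], [0.0, 0.0, 1.0]] [[0.9913, -0.0792, 0.1055, 0.5328], [-0.1311, -0.683, 0.7186, -0.664], [0.0151, -0.7261, -0.6874, 0.803], [0.0, 0.0, 0.0, 1.0]]
{'time_s': 0.1, 'qpos': array([-65.94166342,  18.43477596,  -4.01322174,  83.16923306,
         1.29665473,  78.53896936,  -3.26013141]), 'joint_velocities': array([-0.00036777, -0.11270706,  0.07419239, -0.19469932, -0.00304249,
       -0.05533894,  0.05837803]), 'effort': array([-9.97861971e-04, -4.92576849e+01, -4.06092340e-01, -3.13399279e+01,
       -6.40297076e-02,  3.95085791e-02,  8.31348711e-05]), 'tool_pos': array([0.25650987, 0.59683865, 0.2912593 ]), 'tool_rot': array([-1.79902335e+02,  7.77289972e-03,  1.56749301e+02]), 'force': array([-1.19733330e-01, -9.75258159e-01, -4.41618012e-04]), 'wrist_torque': array([ 0.02134303,  0.00347339, -0.02016148]), 'grip_width': 0.08689936235327261}
```

View pics/top0.png

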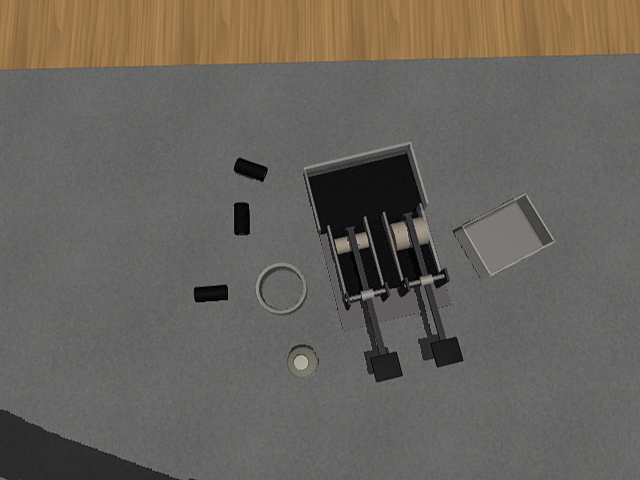

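View pics/side0.png

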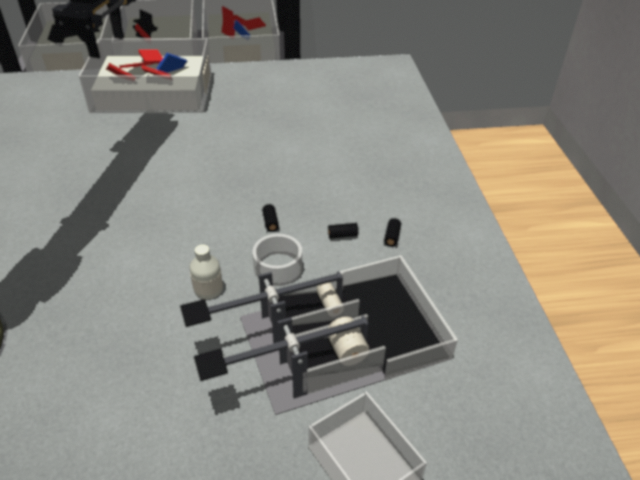

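The top view shows the thick roll at about (410,235), in the right lane. The thin roll is at (352,243), in the left lane. Candidates for the paddle are the two black plates: right at top (446,352) and side (211,363), left at top (386,366) and side (196,313). The black cylinders at the left are decoys. The right paddle is the one I want.

```bash
cat > h.py <<'E'
import numpy as np,cv2
def ray(c,uv):
    d=np.linalg.inv(c["mtx"])@np.array([uv[0],uv[1],1.]); R=c["pose"][:3,:3]; return c["pose"][:3,3],R@d
def plane(c,uv,z):
    o,d=ray(c,uv); return o+d*(z-o[2])/d[2]
def tri(a,ua,b,ub):
    o1,d1=ray(a,ua);o2,d2=ray(b,ub)
    s=np.linalg.lstsq(np.c_[d1,-d2],o2-o1,rcond=None)[0]
    p,q=o1+d1*s[0],o2+d2*s[1]; return (p+q)/2,np.linalg.norm(p-q)
E
python3 - <<'E'
from h import *
t=dict(np.load("top0.npz"));s=dict(np.load("side0.npz"))
def blob(c,uv,r,th,k):
    g=c["img"].max(2); m=(g<th).astype(np.uint8)
    m=cv2.morphologyEx(m,cv2.MORPH_OPEN,np.ones((k,k),np.uint8))
    n,l,st,ce=cv2.connectedComponentsWithStats(m)
    i=l[uv[1],uv[0]]; cn=max(cv2.findContours((l==i).astype(np.uint8),0,2)[0],key=cv2.contourArea)
    return ce[i],st[i],cv2.minAreaRect(cn)
for name,ut,us in (("R",(446,352),(211,363)),("L",(386,366),(196,313))):
    for th in (45,):
        a=blob(t,ut,25,th,13);b=blob(s,us,25,th,11)
        print(name,a,b)
        print(tri(t,a[0],s,b[0]),plane(t,a[0],.101))
        print('corners',[plane(t,q,.101)[:2].round(4).tolist() for q in cv2.boxPoints(a[2])])
c=cv2.resize(t["img"][190:400,330:470],None,fx=4,fy=4)[:,:];c=cv2.resize(t["img"][200:390,320:470],None,fx=3,fy=3);cv2.imwrite("pics/crop.png",c)
E
```

```text
R (array([445.9733124 , 351.31711146]), array([433, 339,  27,  26, 637], dtype=int32), ((446.0, 351.5), (25.0, 26.0), 90.0)) (array([210.69763514, 363.98986486]), array([198, 352,  27,  25, 592], dtype=int32), ((211.0, 364.0), (24.0, 26.0), 90.0))
(array([ 0.45954558, -0.15061998,  0.09934211]), np.float64(0.0010232499926622891)) [ 0.46003457 -0.1502274   0.101     ]
corners [[0.4798, -0.1305], [0.4793, -0.172], [0.4399, -0.1698], [0.4403, -0.1286]]
L (array([385.57680251, 366.01567398]), array([372, 354,  28,  25, 638], dtype=int32), ((385.5, 366.0), (24.0, 27.0), 90.0)) (array([195.3744186 , 312.53488372]), array([184, 303,  24,  20, 430], dtype=int32), ((195.5, 312.5), (19.0, 23.0), 90.0))
(array([ 0.43709991, -0.05337538,  0.09894313]), np.float64(0.001494962154786795)) [ 0.43786644 -0.05308253  0.101     ]
corners [[0.457, -0.032], [0.4566, -0.0752], [0.419, -0.0737], [0.4193, -0.0309]]
```

View pics/crop.png

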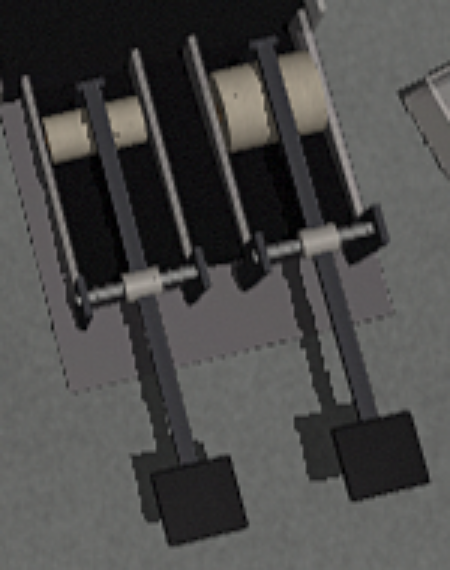

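The crop confirms it: the thick roll is in the right lane. The paddles are 99.7 mm apart (100 expected), triangulated z is about 0.099 (0.101 given), and the dispenser yaw is about 13°. Next I'll check a swept path in tool axes.

```bash
cat >> h.py <<'E'
from scipy.spatial.transform import Rotation as Ro
def sim(p,rpy,rows):
    R=Ro.from_euler("xyz",rpy,degrees=True);p=np.array(p,float);rm=9
    for r in rows:
        p=p+R.apply(np.array(r[:3])/100); R=R*Ro.from_rotvec(r[3:6],degrees=True); rm=min(rm,np.hypot(*p[:2]))
    return p,R.as_euler("xyz",degrees=True),rm
def need(p,rpy,tgt,yaw):
    R=Ro.from_euler("xyz",rpy,degrees=True);G=Ro.from_euler("xyz",[180,0,yaw],degrees=True)
    return R.inv().apply(np.array(tgt)-p)*100,(R.inv()*G).as_rotvec(degrees=True)
E
python3 - <<'E'
from h import *
from cell import env
o=env.get_obs();p,r=o["tool_pos"],o["tool_rot"]
tgt=[.454,-.1515,.25];yaw=102.9
for ty in (0,-.5,-1):
  for rz in (2.7,3.5,4.3):
    rows=[[-4,ty,0,0,0,rz,0]]*18
    P,Q,rm=sim(p,r,rows); print(ty,rz,P.round(3),Q.round(1),round(rm,3),*[a.round(2) for a in need(P,Q,tgt,yaw)])
E
```

```text
0 2.7 [0.74  0.093 0.292] [-1.799e+02  1.000e-01  1.081e+02] 0.651 [-14.27 -34.78   4.24] [-0.06  0.08  5.25]
0 3.5 [0.668 0.05  0.292] [-1.80e+02  1.00e-01  9.37e+01] 0.651 [-18.72 -22.71   4.24] [-0.04  0.09 -9.15]
0 4.3 [0.592 0.021 0.292] [-1.80e+02  1.00e-01  7.93e+01] 0.592 [-19.46 -10.36   4.24] [ -0.03   0.09 -23.55]
-0.5 2.7 [0.677 0.032 0.292] [-1.799e+02  1.000e-01  1.081e+02] 0.636 [-10.49 -26.91   4.24] [-0.06  0.08  5.25]
-0.5 3.5 [ 0.6   -0.001  0.292] [-1.80e+02  1.00e-01  9.37e+01] 0.6 [-14.03 -15.55   4.24] [-0.04  0.09 -9.15]
-0.5 4.3 [ 0.52  -0.021  0.292] [-1.80e+02  1.00e-01  7.93e+01] 0.52 [-14.01  -4.06   4.24] [ -0.03   0.09 -23.55]
-1 2.7 [ 0.614 -0.028  0.292] [-1.799e+02  1.000e-01  1.081e+02] 0.595 [ -6.71 -19.04   4.24] [-0.06  0.08  5.25]
-1 3.5 [ 0.532 -0.053  0.292] [-1.80e+02  1.00e-01  9.37e+01] 0.534 [-9.34 -8.4   4.24] [-0.04  0.09 -9.15]
-1 4.3 [ 0.448 -0.063  0.292] [-1.80e+02  1.00e-01  7.93e+01] 0.452 [-8.56  2.24  4.24] [ -0.03   0.09 -23.55]
```

Call:
drive_tool(commands=[[-4,-1,0,0,0,3.2,0],[-4,-1,0,0,0,3.2,0],[-4,-1,0,0,0,3.2,0],[-4,-1,0,0,0,3.2,0],[-4,-1,0,0,0,3.2,0],[-4,-1,0,0,0,3.2,0],[-4,-1,0,0,0,3.2,0],[-4,-1,0,0,0,3.2,0],[-4,-1,0,0,0,3.2,0],[-4,-1,0,0,0,3.2,0],[-4,-1,0,0,0,3.2,0],[-4,-1,0,0,0,3.2,0],[-4,-1,0,0,0,3.2,0],[-4,-1,0,0,0,3.2,0],[-4,-1,0,0,0,3.2,0],[-4,-1,0,0,0,3.2,0],[-4,-1,0,0,0,3.2,0],[0,0,0,0,0,0,0],[0,0,0,0,0,0,0]])

```text
time_s: 1.68
tool_pos: [0.5639, -0.0073, 0.2921]
tool_rot: [-180.0, 0.0, 102.0]
force: [0.1, -0.3, -0.7]
grip_width: 0.0008
```

```bash
python3 - <<'E'
from h import *
from cell import env
o=env.get_obs();p,r=o["tool_pos"],o["tool_rot"]
print(o["time_s"],p,r,o["grip_width"],o["qpos"].round(1),o["force"])
print(need(p,r,[.454,-.1515,.20],102.9))
E
```

```text
1.6833 [ 0.56392873 -0.00734478  0.29213057] [-1.79979211e+02  2.78477634e-02  1.01972582e+02] 0.0007753551097663242 [-25.7   8.1  26.2  96.6  -3.6  76.2  13.2] [ 0.14989383 -0.31787368 -0.68579413]
(array([-11.81706042, -13.740807  ,   9.22378786]), array([-0.0210143 ,  0.0276789 , -0.92742284]))
```

Call:
drive_tool(commands=[[-1.97,-2.29,0,0,0,-0.9,0],[-1.97,-2.29,0,0,0,0,0],[-1.97,-2.29,0,0,0,0,0],[-1.97,-2.29,0,0,0,0,0],[-1.97,-2.29,0,0,0,0,0],[-1.97,-2.29,0,0,0,0,0],[0,0,2.3,0,0,0,0],[0,0,2.3,0,0,0,0],[0,0,2.3,0,0,0,0],[0,0,2.3,0,0,0,0],[0,0,0,0,0,0,0],[0,0,0,0,0,0,0]])

```text
time_s: 2.68
tool_pos: [0.4568, -0.1485, 0.1996]
tool_rot: [-179.9, -0.1, 103.4]
force: [-0.4, 1.0, 0.1]
grip_width: 0.0004
```

```bash
python3 - <<'E'
from h import *
from cell import env
o=env.get_obs();p,r=o["tool_pos"],o["tool_rot"]
print(o["time_s"],p,r,o["grip_width"],o["qpos"].round(1),o["force"])
print(need(p,r,[.454,-.1515,.172],102.9))
i=env.read_camera("side")["img"][250:450,130:430]; cv2.imwrite("pics/s1.png",cv2.resize(i,None,fx=2,fy=2))
E
```

```text
2.6833 [ 0.45681251 -0.14848769  0.19955667] [-1.79851470e+02 -5.37058029e-02  1.03372262e+02] 0.00039814717760499615 [-17.9   1.2  33.4 114.3  -0.7  64.9  29.1] [-0.42579986  1.0078034   0.11925301]
(array([-0.23059997, -0.33614947,  2.75633278]), array([-0.1487502 , -0.05309334,  0.47233147]))
```

View pics/s1.png

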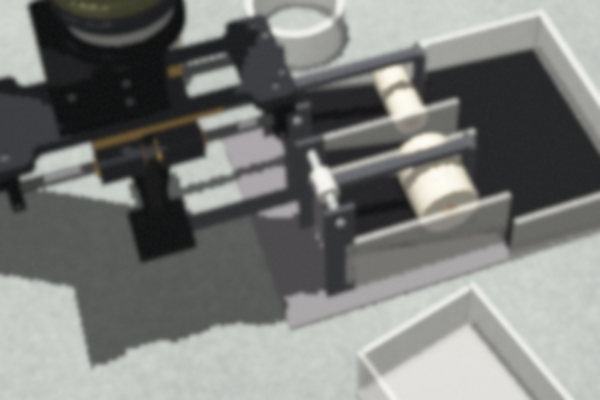

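The fingertips are over the right paddle at crop (160,215), and the body clears the left lever. I'll press in stages.

Call:
drive_tool(commands=[[-0.2,-0.3,1.2,0,0,-0.4,0],[0,0,1.2,0,0,0,0],[0,0,0.5,0,0,0,0],[0,0.1,0.5,0,0,0,0],[0,0.1,0.5,0,0,0,0],[0,0,0,0,0,0,0]])

```text
time_s: 3.23
tool_pos: [0.4574, -0.152, 0.1615]
tool_rot: [180.0, 0.0, 103.7]
force: [-0.7, -0.5, 2.5]
grip_width: 0.0006
```

Call:
drive_tool(commands=[[0,0.1,0.7,0,0,0,0],[0,0.1,0.7,0,0,0,0],[0,0.15,0.7,0,0,0,0],[0,0.15,0.7,0,0,0,0],[0,0.15,0.7,0,0,0,0],[0,0.1,0.4,0,0,0,0],[0,0,0,0,0,0,0],[0,0,0,0,0,0,0]])

```text
time_s: 3.9
tool_pos: [0.4638, -0.1501, 0.122]
tool_rot: [-179.9, -0.0, 103.7]
force: [0.7, 0.3, 4.2]
grip_width: 0.0004
```

```bash
python3 - <<'E'
from h import *
from cell import env
i=env.read_camera("side")["img"][250:450,130:490]; cv2.imwrite("pics/s2.png",cv2.resize(i,None,fx=2,fy=2))
E
```

```text
(no output)
```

View pics/s2.png

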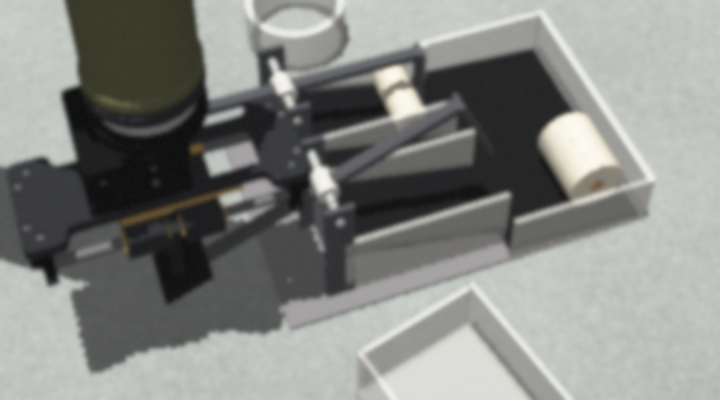

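The thick roll has run into the tray at crop (580,155), with the lever held down, and the thin roll is still in place at (400,90). I'll hold briefly, then ease the lever up along the same path.

Call:
drive_tool(commands=[[0,0,0,0,0,0,0],[0,0,0,0,0,0,0],[0,0,0,0,0,0,0],[0,0,0,0,0,0,0],[0,0,0,0,0,0,0],[0,0,0,0,0,0,0],[0,-0.1,-0.6,0,0,0,0],[0,-0.1,-0.7,0,0,0,0],[0,-0.15,-0.7,0,0,0,0],[0,-0.15,-0.7,0,0,0,0],[0,-0.15,-0.7,0,0,0,0],[0,-0.1,-0.7,0,0,0,0],[0,0,-1,0,0,0,0],[0,0,-1,0,0,0,0],[0,0,-2.5,0,0,0,0],[0,0,-4,0,0,0,0],[0,0,-4,0,0,0,0],[0,0,0,0,0,0,0],[0,0,0,0,0,0,0],[0,0,0,0,0,0,0]])

```text
time_s: 5.62
tool_pos: [0.4566, -0.1519, 0.2884]
tool_rot: [180.0, -0.0, 103.7]
force: [-0.0, -0.2, -1.2]
grip_width: 0.0006
```

```bash
python3 - <<'E'
from h import *
from cell import env
s=env.read_camera("side");np.savez("side3.npz",**s)
i=s["img"][180:480,130:490]; cv2.imwrite("pics/s3.png",cv2.resize(i,None,fx=2,fy=2))
t=env.read_camera("top");cv2.imwrite("pics/t3.png",cv2.resize(t["img"][120:400,180:580],None,fx=2,fy=2))
print(env.get_obs()["force"],env.get_obs()["tool_pos"])
E
```

```text
[-0.14396286  1.42148168 -0.28930445] [ 0.45602466 -0.15175508  0.2870781 ]
```

View pics/s3.png

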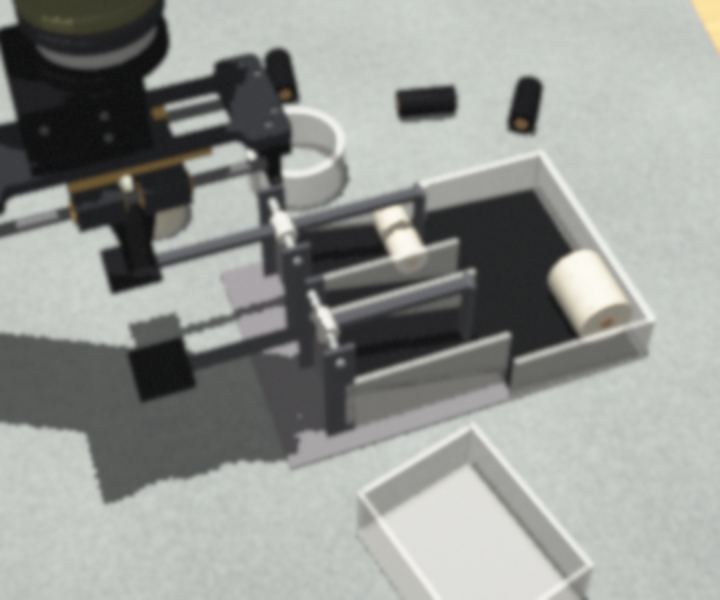

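View pics/t3.png

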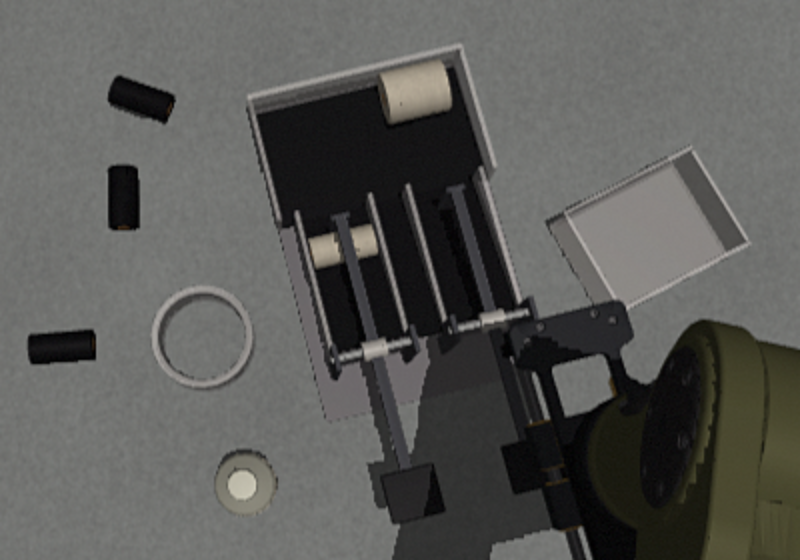

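The thick roll lies at the far wall and both levers are up. The right paddle is at full-image (210,365), against (211,364) at the start. I'll check that the roll is at rest, then hand in.

Call:
drive_tool(commands=[[0,0,0,0,0,0,0],[0,0,0,0,0,0,0],[0,0,0,0,0,0,0],[0,0,0,0,0,0,0],[0,0,0,0,0,0,0],[0,0,0,0,0,0,0]])

```text
time_s: 6.22
tool_pos: [0.4567, -0.152, 0.2881]
tool_rot: [-180.0, -0.0, 103.6]
force: [0.0, -1.2, 0.2]
grip_width: 0.0002
```

```bash
python3 - <<'E'
from h import *
from cell import env
a=dict(np.load("side3.npz")); b=env.read_camera("side"); s0=np.load("side0.npz")["img"]
def cen(img,x0,x1,y0,y1):
    h=img[y0:y1,x0:x1].astype(int); m=((h[...,2]-h[...,0]>12)&(h[...,2]>110)).astype(np.uint8)
    n,l,st,ce=cv2.connectedComponentsWithStats(m); k=1+st[1:,4].argmax(); return ce[k]+[x0,y0],st[k,4]
for im in (a["img"],b["img"]): print("thick",cen(im,390,460,290,360),"thin",cen(im,315,350,280,320))
print("thin start",cen(s0,315,350,280,320))
def pad(img):
    m=(img[340:400,190:240].max(2)<45).astype(np.uint8); m=cv2.morphologyEx(m,cv2.MORPH_OPEN,np.ones((11,11),np.uint8)); v,u=np.nonzero(m); return u.mean()+190,v.mean()+340
print("paddle R",pad(s0),pad(b["img"]))
E
```

```text
thick (array([424.34872299, 327.75736739]), np.int32(1018)) thin (array([327.84415584, 294.41298701]), np.int32(385))
thick (array([424.40856031, 327.94649805]), np.int32(1028)) thin (array([327.90697674, 294.50904393]), np.int32(387))
thin start (array([328.5625, 295.49  ]), np.int32(400))
paddle R (np.float64(210.69763513513513), np.float64(363.98986486486484)) (np.float64(210.7262996941896), np.float64(364.4908256880734))
```

```bash
python3 -c "
from cell import env
print(env.sign_off())"
```

```text
the job is handed in; nothing more can be done
None
```

I dispensed the thick roll and handed the job in at about 6.3 s of the 32 s allowed; no verdict was reported. The roll was in the right lane. I pressed that lane's paddle down about 50 mm with closed fingertips (4.2 N), held it until the roll was in the tray, then let the lever up and backed off.

**Last checks:**
- **Thick roll:** it lies against the tray's far wall and moved only about 0.2 px in roughly half a second.
- **Right lever:** its paddle is back within 0.5 px of where it started.
- **Thin roll and left lever:** the lever looks level and its gate shut. The thin roll is within about 1.3 px of its starting picture.
- **Surroundings:** tape, bottle and bin look undisturbed, judged by eye only.
- **Robot:** it ended about 120 mm above the paddle, touching nothing. The leftover force readings of about 1 N match the free-air noise seen at the start.

No check failed or disagreed.

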